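Close the bleed valve on a vacuum block and start the pump

ROBOT

A 6-joint arm with a two-finger parallel gripper is mounted at the origin on the work surface. World frame = base frame: x ahead of the robot, y to its left, z up, the work surface at z = 0. Lengths are in mm, angles in rad, forces in N, time in s.
With the tool pointing down it reaches from about 350 to 1000 mm from the base axis. Payload 7.1 kg.
Tool frame: the origin (TCP) lies between the finger pads; the fingertips stand 22 mm ahead of it and the grasp point (between the pads) lies 3 mm ahead of it; x points along the fingers, y is the direction in which the jaws open and shut, and the axes are right-handed (so a half turn about x gives the same grasp; the last joint's range is limited). The gripper opens to 85 mm and grips with 20 to 120 N. Pads are 22 mm wide; open, the fingers measure 114 mm over their backs; the gripper's body (76 mm by 85 mm) begins 54 mm behind the grasp point. The pads swing forward as they close: fully open they stand 13 mm farther back than shut.
Start: joints at [-1.351, 0.423, 1.63, -0, 1.089, -0.019], TCP at [147.855, -607.243, 253.319] pointing down, gripper open.
Joint ranges: [-3, 3], [-0.9, 2.11], [0.09, 2.58], [-1.31, 4.45], [0.11, 2.69], [-2.54, 2.54]. Speed limits (rad/s): [2.39, 2.39, 3.01, 3.14, 3.14, 3.14].

INTERFACE

Orientations are given as a rotation vector (axis times angle).
In Python, from bench import bot gives the robot as it stands.
- The arm moves only by the shell command python3 -m creep 'ROWS' [OPENING] [FORCE]. ROWS is JSON, a list of rows, each a list of 4 numbers: the shift along the tool's x, y, z in mm, then the turn about the tool's x in rad. In form: [[dx, dy, dz, roll], ...]. A call has 1 to 20 rows; each row is the pose to reach, as a shift and turn from the pose commanded when the call began, along the tool's axes at that moment; what a row does not reach only later rows make up. A row lasts 1/10 s, in which the tool goes at most 50 mm and 8.59 degrees, less where a joint would pass 70% of its speed; a pose out of reach is approached as far as the arm can. A call with a gripper value outside its range is refused whole. OPENING is the opening, from 0 (shut) to 1 (fully open), set as the call begins (- or left out, the last holds). The fingers move at their own pace and stop on an object; FORCE is the grip in N (left out, the last holds). Time passes only in rows, so rows that repeat a pose let the fingers close. It gives the time, the measured TCP pose, the force and the opening at its end, in the units of the state.
- bot.observe(): the state, without advancing time (a new reading comes with each control period).
- bot.grab_frame(name): name is "scene" or "side" or "wrist"; returns a dict with "frame" (400x640x3 uint8, blue, green, red), "camera_matrix" (3x3 intrinsics, pixels), "R" (3x3) and "t" (3): a world point X has camera coordinates R X + t; the wrist camera has in their place "tool_from_camera" (4x4, takes a point from camera to tool coordinates, whose origin is the TCP and whose axes are the tool frame's). Camera axes: x right, y down, z forward; pixel columns grow to the right and rows downward; lengths in mm; the calibration is good to about 2 mm. The wrist camera is an equidistant fisheye: a pixel r from the principal point sees the ray r / f radians off the axis. A picture is of the moment at which its call begins: read the wrist's pose just before it. There is no depth.
- bot.job_done(): hands the job in, once; it reports no verdict.
The state is a dict: "time_s": time; "qpos": joint angles; "dq": joint speeds; "tau": joint torques, N m; "position": TCP position; "eef_rot": TCP orientation; "contact_force": force on the tool from outside, world axes, zero at the start; "moment": the same for the moment, N m; "gripper_width": finger opening in mm.
Only numpy, scipy, OpenCV 4.12 (cv2) and the standard library are available. Lean on these libraries where they do the work, as an engineer would, in place of code of your own. Each camera call takes 0.05 s, during which the arm holds its last target.

TASK

Close the bleed valve on the white vacuum block: turn the small inner knob of the concentric pair clockwise until you feel it come snug on its seat, without over-tightening it and without dragging the wide ring around it, which holds a setting. Then, with the valve left snug, press the large button on the switch box all the way in to start the pump, and let go. Do not press the small button, and leave the glassware and other things standing about where they are.

Things in the scene. Friction and masses are not known exactly. Their poses are not given: they have to be found in the camera images.
- valve_block: White vacuum valve block, fixed to the bench, 110 x 110 mm, its flat top 60 mm above the bench. Origin: centre of its underside, on the axis of the concentric pair, which stands upright on its top; two brass hose tails on its far (+x) face.
- bleed_knob: Small inner knob of the pair: upright fluted black cylinder, 28 mm diameter, 18 mm tall, above the ring. Origin: on the axis at its lower face, 78 mm above the bench (1 mm over the ring's top). z up, x along the white pointer line on its top. It turns about z only, clockwise seen from above (yaw falls) to close, with a steady drag of about 0.12 N m, and stays where it is left.
- knob_mid (a point): Centre of the inner knob, on the axis, half-way up it: 87 mm above the bench, 9 mm below its flat top and 10 mm above the ring's top. Grip the knob here with fingers that end above the ring.
- ring_mark (a point): Point on the top edge of the wide outer ring, 26 mm from the axis, in line with the black mark on the ring's top; 77 mm above the bench. The ring is aluminium, 58 mm diameter, 16 mm tall, from 61 to 77 mm above the bench; it turns very easily about the same axis (0.02 N m) and must not be turned.
- seat: The valve's seat, hidden in the block; origin on the axis, 20 mm above the bench; its pose does not tell where the knob meets it: 0.5 to 2.5 rad from its start, different each time. From there the torque grows by 0.8 N m per rad over the drag (which, at rest, may act either way): 0.1 N m more is snug, 0.3 too tight. It acts 16 mm off the axis. Let go, the knob backs off to 0.15 rad if wound in further.
- switch_box: White pump switch box, fixed to the bench, 85 x 125 mm, top 50 mm above the bench, with two round grey buttons in black housings, 64 mm apart along its y: the large one at its +y end, the small one at its -y end. Origin: centre of its underside.
- start_button_top (a point): Centre of the top face of the large button (30 mm diameter), which is pressed straight down.
- start_button (a joint): Travel of the large button, m: 0 out, 0.006 fully in; springs back by itself; fully in takes about 5 N.
- stop_button_top (a point): Centre of the top face of the small button (16 mm diameter): not to be pressed.
- stop_button (a joint): Travel of the small button, m: 0 out, 0.006 fully in.
- beaker: Glass beaker, 68 mm diameter, 85 mm tall, bystander. Origin: centre of underside.
- reagent_jar: Amber jar, 52 mm diameter, 75 mm tall, bystander. Origin: centre of underside.
- weight: Brass balance weight, 32 mm diameter, 44 mm tall, bystander. Origin: centre of underside.
- dish: White ceramic dish, 76 mm diameter, 16 mm tall, bystander. Origin: centre of underside.
- flask_ring: Cork flask ring, 80 mm diameter, 22 mm tall, bystander. Origin: centre of underside.
- spatula: Steel spatula lying flat, 170 mm long, bystander.
- wash_bottle: White wash bottle, 64 mm diameter, 150 mm tall, bystander. Origin: centre of underside.
Not all that is in view belongs to the job. Leave any purple look-alike of the switch_box alone.

How it is judged (in metres and radians):
On the way, in this order (a step that is already met when the one before it is completed fails the run):
1. the inner knob is turned snug onto its seat (at least 2.5 N at the seat) (contact force between seat and bleed_knob above 2.5 N), for 0.3 s.
2. the large button is then pressed fully in, with the valve snug (value of joint start_button above 0.0048 m and contact force between seat and bleed_knob above 2 N), for 0.1 s.
At the end, for the whole second after the job is handed in: The knob is left snug: it still presses on its seat with at least 2 N (0.03 N m); the ring's mark is within 3 mm of where it began; both buttons are out, the large one having been pressed (at least 4.8 of its 6 mm) after the valve was snug (contact force between seat and bleed_knob above 2 N and value of joint each of start_button, stop_button below 0.0015 m and distance of ring_mark from where it was at the start of the episode below 0.003 m); the robot touches nothing.
It fails at once if the valve is over-tightened: more than 20 N at the seat (0.32 N m, about 0.4 rad past first touch) (contact force between seat and bleed_knob above 20 N).
It fails at once if the outer ring is dragged: its mark moves more than 3 mm (distance of ring_mark from where it was at the start of the episode above 0.003 m).
It fails at once if the small button is pressed (value of joint stop_button above 0.003 m).
It fails at once if the large button is pressed while the valve is not snug (value of joint start_button above 0.003 m and contact force between seat and bleed_knob below 1 N).
It fails at once if a bystander is shifted by more than 20 mm (distance of any of beaker, reagent_jar, weight, dish, flask_ring, spatula, wash_bottle from where it was at the start of the episode above 0.02 m).
It also fails if it takes over 72 s, if anything falls off the work surface, if the arm or the gripper's body presses on something with over 40 N, if the wrist force passes 120 N, or if a joint passes its speed limit or range.

## Working session

There is one attempt and no reset: what is moved stays moved. The work goes in short steps, Python scripts to look and compute and a shell command to move; the robot and the scene stay as the last step left them, time stands still between calls to the robot, and variables do not carry over. Pictures are saved under pics/ and viewed, and the job is handed in when it is done.

```bash
mkdir -p pics; ls; cat > h.py <<'E'
import numpy as np, cv2
from bench import bot
from scipy.spatial.transform import Rotation as Ro
def snap(n,f):
    s=bot.observe(); g=bot.grab_frame(n); cv2.imwrite('pics/'+f,g['frame']); return s,g
def st():
    s=bot.observe()
    for k in s: print(k,np.round(np.array(s[k]),3).tolist())
E
python3 - <<'E'
from h import *
import pickle
st()
d={}
for n in('scene','side','wrist'):
    s,g=snap(n,n+'0.png'); d[n]=(s,g)
    print(n,{k:np.round(np.array(v),3).tolist() for k,v in g.items() if k!='frame'})
pickle.dump(d,open('d0.pkl','wb'))
E
```

```text
pics
time_s 0.0
qpos [-1.351, 0.424, 1.631, -0.0, 1.089, -0.019]
dq [0.001, 0.001, 0.0, -0.001, -0.002, 0.001]
tau [-0.001, -55.74, -28.175, -0.0, 0.007, -0.0]
position [147.747, -606.742, 252.522]
eef_rot [2.095, 0.253, -2.096]
contact_force [0.385, -0.007, 0.515]
moment [-0.042, 0.038, 0.021]
gripper_width 85.537
scene {'camera_matrix': [[361.781, 0.0, 309.895], [0.0, 361.781, 200.473], [0.0, 0.0, 1.0]], 'R': [[-0.125, 0.992, 0.007], [0.73, 0.097, -0.676], [-0.672, -0.079, -0.737]], 't': [58.156, -288.105, 1531.208]}
side {'camera_matrix': [[468.434, 0.0, 322.649], [0.0, 468.434, 198.417], [0.0, 0.0, 1.0]], 'R': [[-0.742, -0.671, -0.015], [-0.455, 0.52, -0.722], [0.492, -0.529, -0.691]], 't': [348.23, 270.22, 1076.097]}
wrist {'camera_matrix': [[309.707, 0.0, 319.118], [0.0, 309.707, 202.471], [0.0, 0.0, 1.0]], 'tool_from_camera': [[-0.001, -0.293, 0.956, -121.47], [1.0, -0.0, 0.001, -0.231], [0.0, 0.956, 0.293, -74.317], [0.0, 0.0, 0.0, 1.0]]}
```

View pics/scene0.png

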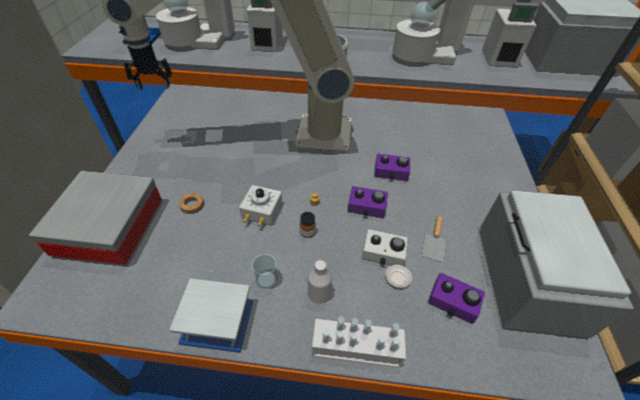

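View pics/side0.png

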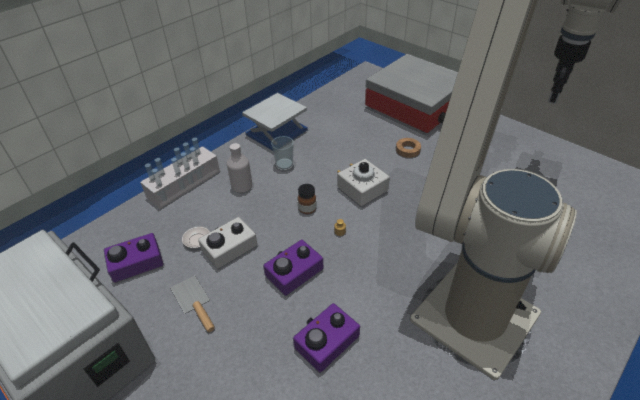

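View pics/wrist0.png

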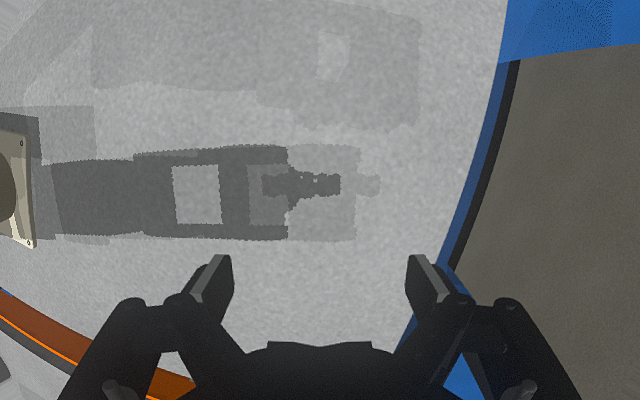

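Scene view: the white valve block sits at about (261,203). The only white two-button box is at (385,247), and the purple look-alikes are at (392,166), (368,202) and (457,297). The jar is at (307,224), the weight at (315,199), the flask ring at (191,203), the beaker at (264,270) and the wash bottle at (320,282). Next, close crops.

```bash
python3 - <<'E'
from h import *
def crop(f,x,y,w,h,k,o):
    im=cv2.imread('pics/'+f)[y:y+h,x:x+w]; cv2.imwrite('pics/'+o,cv2.resize(im,None,fx=k,fy=k,interpolation=cv2.INTER_CUBIC))
a=cv2.imread('pics/scene0.png'); b=cv2.imread('pics/side0.png')
R=lambda im:cv2.resize(im,(400,300),interpolation=cv2.INTER_CUBIC)
c=np.vstack([np.hstack([R(a[180:240,225:305]),R(a[220:280,350:430])]),np.hstack([R(b[150:210,325:405]),R(b[210:270,190:270])])])
cv2.imwrite('pics/crops.png',c)
E
```

```text
(no output)
```

View pics/crops.png

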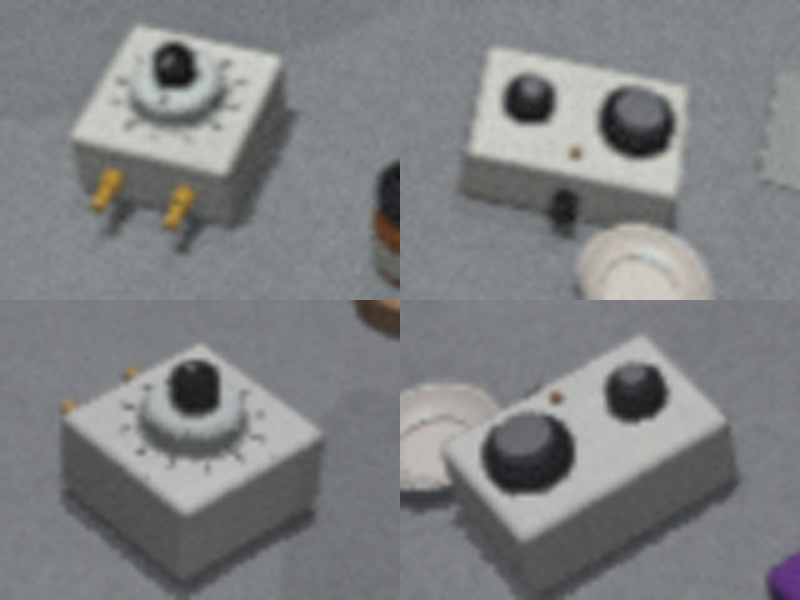

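```bash
cat >> h.py <<'E'
import pickle
def P(g): return g['camera_matrix']@np.c_[g['R'],np.array(g['t'])]
def tri(ga,pa,gb,pb):
    X=cv2.triangulatePoints(P(ga),P(gb),np.array(pa,float).reshape(2,1),np.array(pb,float).reshape(2,1)); return (X[:3]/X[3]).ravel()
def proj(g,X):
    p=P(g)@np.r_[X,1]; return p[:2]/p[2]
def onz(g,p,z):
    d=np.array(g['R']).T@np.linalg.solve(g['camera_matrix'],np.r_[p,1]); c=-np.array(g['R']).T@np.array(g['t']); return c+d*(z-c[2])/d[2]
E
python3 - <<'E'
from h import *
d=pickle.load(open('d0.pkl','rb')); a=d['scene'][1]; b=d['side'][1]
for n,pa,pb,z in [('knob',(260.1,192.8),(364,167.5),87),('large',(397.2,240.6),(213,243),65),('small',(376.2,237.5),(237,225.6),65)]:
    print(n,tri(a,pa,b,pb).round(1),onz(a,pa,z).round(1),onz(b,pb,z).round(1))
# block corners scene top z=60, crop px
for pa in [(138,28),(282,60),(225,175),(74,132)]: print('blk',onz(a,(225+pa[0]/5,180+pa[1]/5),60).round(1))
for pa in [(492,48),(690,87),(672,195),(470,155)]: print('box',onz(a,(350+(pa[0]-400)/5,220+pa[1]/5),50).round(1))
for n,pa in dict(jar=(307,234),weight=(315,204),beaker=(264,282),bottle=(320,296),ring=(191,205),dish=(398,278)).items(): print(n,onz(a,pa,0).round(0))
E
```

```text
knob [ 459.9 -165.4   85.6] [ 462.6 -163.3   87. ] [ 459.  -165.4   87. ]
large [579.2 281.2  59.1] [581.  274.5  65. ] [575.4 287.2  65. ]
small [576.3 210.6  64.9] [577.6 212.7  65. ] [575.9 209.2  65. ]
blk [ 407.8 -204.    60. ]
blk [ 424.6 -101.7   60. ]
blk [ 528.5 -119.5   60. ]
blk [ 505.6 -223.    60. ]
box [538.6 190.8  50. ]
box [553.1 310.7  50. ]
box [633.2 295.9  50. ]
box [620.4 179.3  50. ]
jar [542.   0.   0.]
weight [410.  11.   0.]
beaker [ 731. -101.    0.]
bottle [754.  65.   0.]
ring [ 470. -413.    0.]
dish [668. 286.   0.]
```

```bash
cat >> h.py <<'E'
def to_tool(goal):
    s=bot.observe(); R=Ro.from_rotvec(s['eef_rot']).as_matrix()
    print('tool axes (cols):',R.round(3).tolist()); d=R.T@(np.array(goal)-np.array(s['position'])); print('shift in tool mm',d.round(2), 'norm',np.linalg.norm(d).round(1)); return d
E
python3 - <<'E'
from h import *
to_tool([461,-165,220])
E
```

```text
tool axes (cols): [[-0.0, 0.237, -0.972], [0.001, -0.972, -0.237], [-1.0, -0.001, -0.0]]
shift in tool mm [  33.16 -355.23 -408.84] norm 542.6
```

```bash
python3 -m creep '[[0,-30,-34,-0.1],[0,-60,-68,-0.22],[3,-90,-102,-0.35],[6,-120,-136,-0.48],[9,-150,-170,-0.6],[12,-180,-204,-0.72],[15,-210,-238,-0.85],[18,-240,-272,-0.98],[22,-270,-306,-1.1],[26,-300,-340,-1.22],[30,-330,-375,-1.35],[32,-350,-400,-1.48],[32,-354,-408,-1.6],[32,-354,-408,-1.6],[32,-354,-408,-1.6]]' 1; python3 - <<'E'
from h import *
st(); s,g=snap('wrist','w1.png'); pickle.dump((s,g),open('w1.pkl','wb'))
E
```

```text
time_s: 1.65
position: [460.2, -166.8, 221.1]
eef_rot: [1.011, 1.324, -1.012]
contact_force: [-0.7, 0.5, 0.0]
gripper_width: 85.6
time_s 1.65
qpos [-0.372, 0.27, 1.95, -0.0, 0.922, -0.637]
dq [-0.021, -0.004, 0.004, -0.001, 0.001, 0.001]
tau [0.842, -42.024, -24.594, 0.041, -0.027, -0.125]
position [460.203, -166.822, 221.138]
eef_rot [1.011, 1.324, -1.012]
contact_force [-0.695, 0.517, 0.017]
moment [0.002, 0.015, -0.013]
gripper_width 85.602
```

View pics/w1.png

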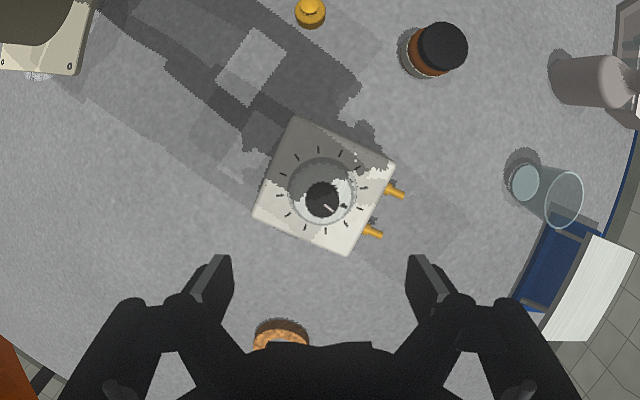

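```bash
cat >> h.py <<'E'
def wray(s,g,p):
    K=g['camera_matrix']; T=np.array(g['tool_from_camera']); u=(np.array(p,float)-[K[0,2],K[1,2]])/K[0,0]; r=np.linalg.norm(u)
    d=np.r_[np.sin(r)*u/r,np.cos(r)]; Rt=Ro.from_rotvec(s['eef_rot']).as_matrix(); 
    return Rt@T[:3,3]+np.array(s['position']), Rt@T[:3,:3]@d
def wonz(s,g,p,z):
    c,d=wray(s,g,p); return c+d*(z-c[2])/d[2]
def crop(f,x,y,w,h,k,o):
    im=cv2.imread('pics/'+f)[y:y+h,x:x+w]; cv2.imwrite('pics/'+o,cv2.resize(im,None,fx=k,fy=k,interpolation=cv2.INTER_CUBIC))
E
python3 - <<'E'
from h import *
crop('w1.png',280,150,80,80,7,'w1c.png')
E
```

```text
(no output)
```

View pics/w1c.png

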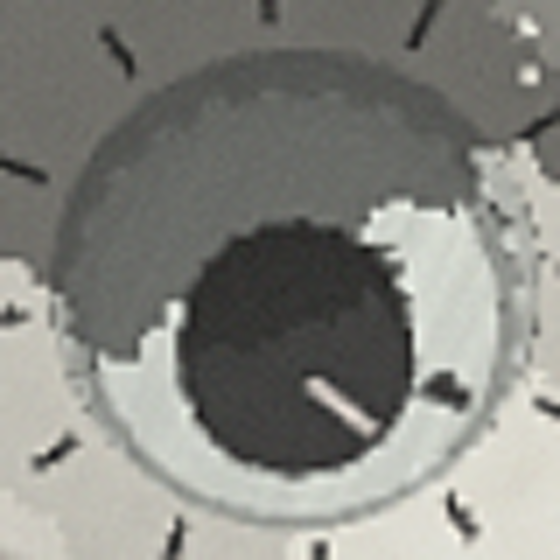

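```bash
python3 - <<'E'
from h import *
s,g=pickle.load(open('w1.pkl','rb'))
c=lambda x,y:(280+x/7,150+y/7)
print('knob',wonz(s,g,c(296,355),96).round(1)); print('ring',wonz(s,g,c(297,300),77).round(1))
for p in [(180,355),(412,355),(296,470),(296,238)]: print(wonz(s,g,c(*p),96).round(1))
print('blk',[wonz(s,g,p,60).round(1).tolist() for p in [(296,116),(396,159),(347,256),(252,214)]], np.mean([wonz(s,g,p,60) for p in [(296,116),(396,159),(347,256),(252,214)]],0).round(1))
print('ptr',wonz(s,g,c(375,428),96).round(1),'mark',wonz(s,g,c(446,390),77).round(1))
to_tool([461,-165,130])
E
```

```text
knob [ 462.1 -165.5   96. ]
ring [ 461.9 -163.9   77. ]
[ 448.7 -169.1   96. ]
[ 475.4 -161.9   96. ]
[ 465.9 -179.5   96. ]
[ 458.3 -151.7   96. ]
blk [[421.3, -105.0, 60.0], [521.3, -118.2, 60.0], [505.3, -226.1, 60.0], [402.3, -207.0, 60.0]] [ 462.5 -164.1   60. ]
ptr [ 473.6 -171.8   96. ] mark [ 483.6 -170.4   77. ]
tool axes (cols): [[-0.001, 0.965, 0.262], [0.0, 0.262, -0.965], [-1.0, -0.0, -0.0]]
shift in tool mm [91.19  1.55 -1.79] norm 91.2
```

```bash
python3 -m creep '[[25,1,-1,-0.1],[50,2,-1.5,-0.2],[75,2.3,-1.6,-0.3],[82,2.3,-1.6,-0.4],[82,2.3,-1.6,-0.4],[82,2.3,-1.6,-0.4],[82,2.3,-1.6,-0.4]]' 0.7; python3 - <<'E'
from h import *
st(); s,g=snap('wrist','w2.png'); pickle.dump((s,g),open('w2.pkl','wb'));crop('w2.png',220,150,200,150,4,'w2c.png')
E
```

```text
time_s: 2.4
position: [462.6, -165.3, 140.1]
eef_rot: [0.707, 1.451, -0.707]
contact_force: [-0.3, 0.0, 0.2]
gripper_width: 60.1
time_s 2.4
qpos [-0.367, 0.405, 1.999, -0.0, 0.737, -1.032]
dq [0.007, -0.005, -0.001, 0.002, -0.002, -0.012]
tau [-0.091, -45.187, -19.06, -0.003, 0.01, 0.026]
position [462.637, -165.251, 140.091]
eef_rot [0.707, 1.451, -0.707]
contact_force [-0.323, 0.049, 0.196]
moment [0.003, 0.037, 0.03]
gripper_width 60.055
```

View pics/w2c.png

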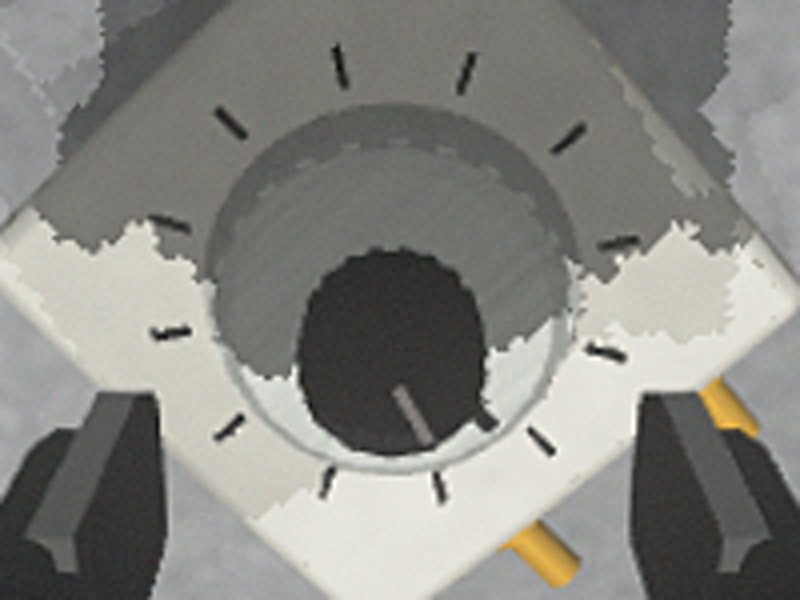

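```bash
python3 - <<'E'
from h import *
s,g=pickle.load(open('w2.pkl','rb'))
c=lambda x,y:(220+x/4,150+y/4)
print('knob',wonz(s,g,c(393,365),96).round(1)); 
for p in [(300,365),(486,365),(393,455)]: print(wonz(s,g,c(*p),96).round(1))
e=wonz(s,g,c(393,455),96); R=Ro.from_rotvec(s['eef_rot']).as_matrix(); print('edge+14 along',R[:,2], (e-14*R[:,2]).round(1),(e+14*R[:,2]).round(1))
to_tool([462,-165,104])
E
```

```text
knob [ 461.7 -165.4   96. ]
[ 451.  -173.8   96. ]
[ 472.4 -157.    96. ]
[ 470.9 -177.2   96. ]
edge+14 along [ 0.61676867 -0.78714347  0.00124936] [ 462.3 -166.2   96. ] [ 479.5 -188.2   96. ]
tool axes (cols): [[0.001, 0.787, 0.617], [-0.001, 0.617, -0.787], [-1.0, 0.001, 0.001]]
shift in tool mm [36.15 -0.49 -0.57] norm 36.2
```

```bash
python3 -m creep '[[12,-0.4,-0.4,0],[24,-0.4,-0.4,0],[32,-0.4,-0.4,0],[36,-0.4,-0.4,0],[36,-0.4,-0.4,0],[36,-0.4,-0.4,0]]' 0.55; python3 - <<'E'
from h import *
s,g=snap('wrist','w3.png'); snap('side','s3.png'); crop('w3.png',220,150,200,150,4,'w3c.png');crop('s3.png',310,110,110,100,6,'s3c.png')
print(s['position'],s['contact_force'],s['moment'])
E
```

```text
time_s: 3.05
position: [461.8, -164.5, 103.2]
eef_rot: [0.705, 1.454, -0.705]
contact_force: [0.1, 0.1, 0.3]
gripper_width: 47.0
[ 461.79583343 -164.52866916  103.15587948] [0.08645015 0.11328232 0.3340584 ] [-0.00401347  0.0478147   0.04049246]
```

View pics/w3c.png

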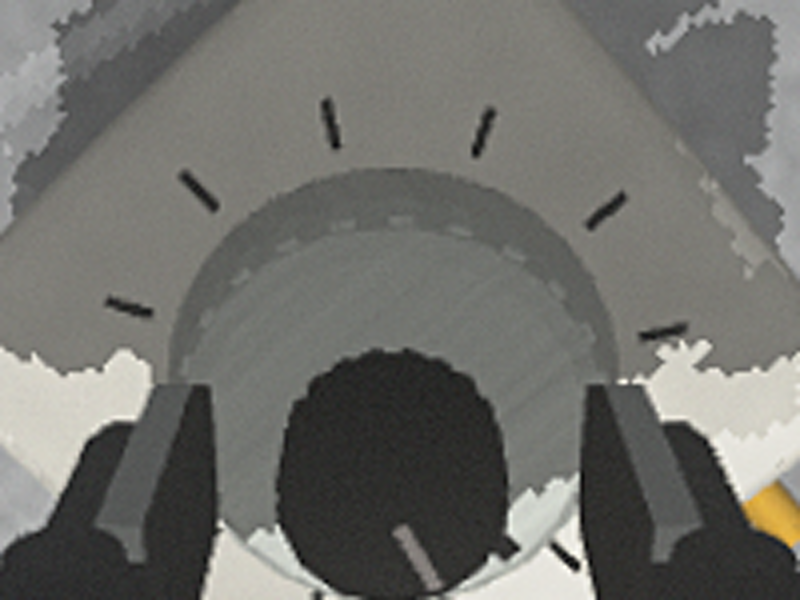

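View pics/s3c.png

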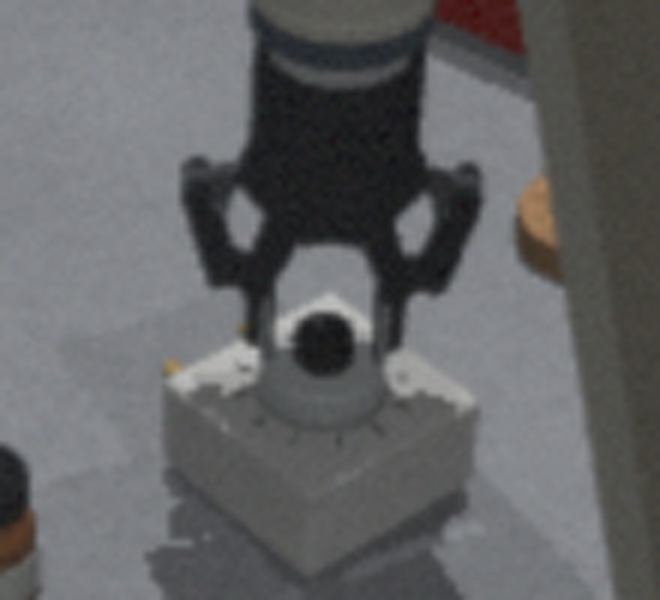

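Both fingers straddle the knob: it is centred at crop x≈392, with the fingers at 215 and 583. The tips are above the ring. Now closing.

```bash
python3 -m creep '[[0,0,0,0],[0,0,0,0],[0,0,0,0],[0,0,0,0],[0,0,0,0],[0,0,0,0],[0,0,0,0],[0,0,0,0]]' 0 40; python3 - <<'E'
from h import *
st()
s,g=snap('wrist','w4.png'); snap('side','s4.png'); crop('w4.png',220,150,200,150,4,'w4c.png');crop('s4.png',310,110,110,100,6,'s4c.png')
E
```

```text
time_s: 3.95
position: [461.4, -165.1, 103.9]
eef_rot: [0.703, 1.454, -0.705]
contact_force: [-4.6, -3.6, 5.2]
gripper_width: 26.3
time_s 3.95
qpos [-0.367, 0.471, 2.014, -0.001, 0.657, -1.035]
dq [0.0, -0.0, 0.0, 0.001, -0.001, -0.0]
tau [2.159, -44.831, -17.139, 0.885, -0.708, 0.047]
position [461.43, -165.056, 103.931]
eef_rot [0.703, 1.454, -0.705]
contact_force [-4.591, -3.571, 5.157]
moment [-0.644, 0.648, 0.056]
gripper_width 26.292
```

View pics/w4c.png

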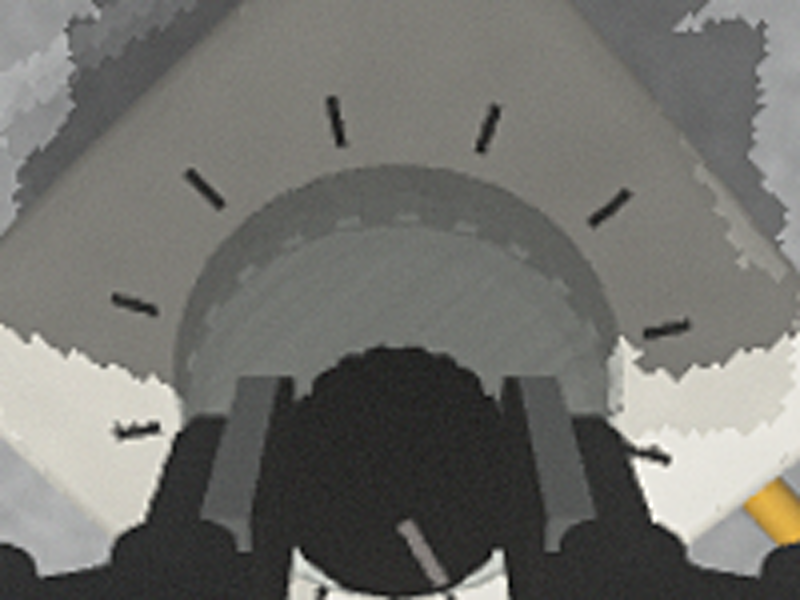

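View pics/s4c.png

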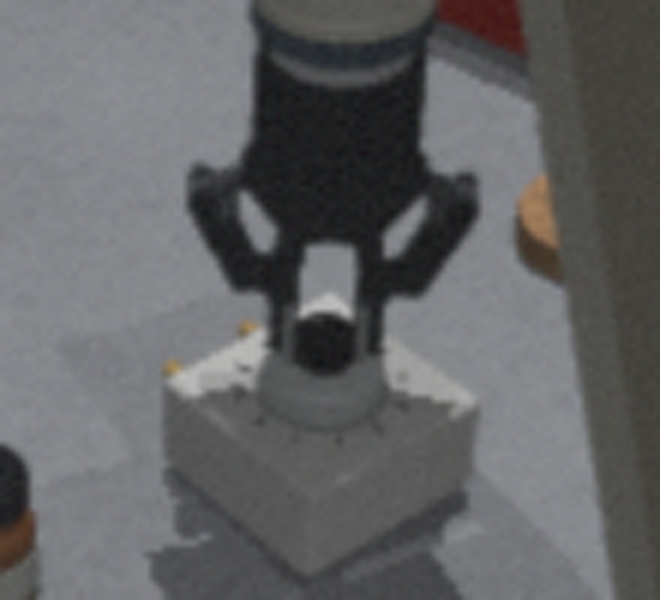

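```bash
python3 -m creep '[[-0.5,-0.6,0,0],[-0.7,-0.8,0,0],[-0.7,-0.8,0,0],[-0.7,-0.8,0,0]]'; python3 - <<'E'
from h import *
s=bot.observe();print(s['contact_force'],s['moment'],s['position'],s['qpos'][5],s['tau'][5])
E
```

```text
time_s: 4.45
position: [461.3, -165.1, 104.0]
eef_rot: [0.705, 1.453, -0.705]
contact_force: [0.7, -1.7, -1.7]
gripper_width: 26.0
[ 0.68866963 -1.66117442 -1.6669163 ] [-0.2257682  -0.08918626  0.0316719 ] [ 461.31646403 -165.12430281  104.03437132] -1.0360005210925536 0.036859611282125115
```

```bash
cat > r.py <<'E'
from h import *
s=bot.observe();print('t',s['time_s'],'F',s['contact_force'].round(2) if hasattr(s['contact_force'],'round') else s['contact_force'],'Mz %.3f tau6 %.3f q6 %.3f'%(s['moment'][2],s['tau'][5],s['qpos'][5]),'w %.1f'%s['gripper_width'],np.round(s['position'],1))
E
python3 -m creep '[[0,0,0,0.05],[0,0,0,0.1],[0,0,0,0.15],[0,0,0,0.2]]'|tail -1; python3 r.py; python3 -m creep '[[0,0,0,0.05],[0,0,0,0.1],[0,0,0,0.15],[0,0,0,0.2]]'|tail -1; python3 r.py; python3 - <<'E'
from h import *
s,g=snap('wrist','w5.png'); crop('w5.png',220,150,200,150,4,'w5c.png')
E
```

```text
gripper_width: 26.3
t 4.85 F [ 2.74  1.38 -2.78] Mz 0.145 tau6 -0.537 q6 -0.834 w 26.3 [ 461.6 -165.   104.1]
gripper_width: 26.4
t 5.25 F [ 4.4   1.68 -4.09] Mz 0.150 tau6 -0.533 q6 -0.634 w 26.4 [ 461.9 -164.8  104. ]
```

View pics/w5c.png

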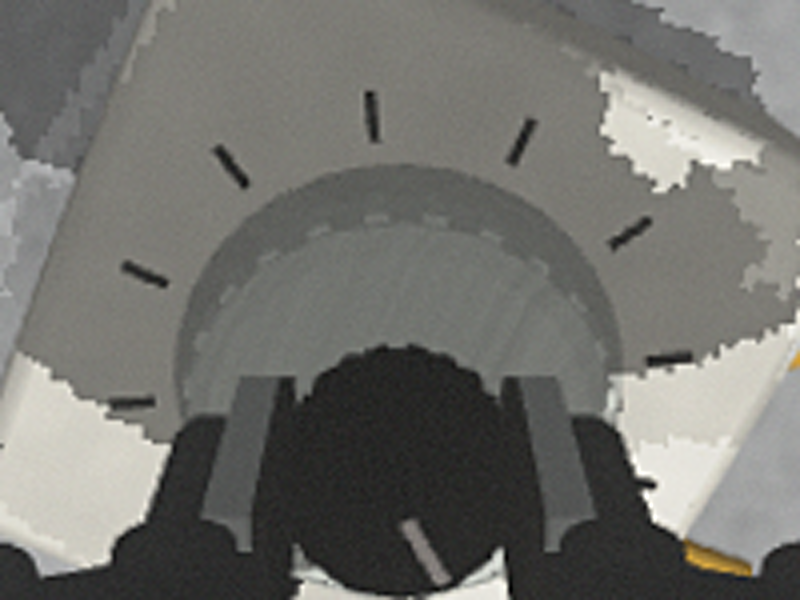

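```bash
cat >> r.py <<'E'
import sys
sys.exit(1 if abs(s['moment'][2])>0.2 else 0)
E
python3 -m creep '[[0,0,0,0.05],[0,0,0,0.1],[0,0,0,0.1]]'>/dev/null && python3 r.py && python3 -m creep '[[0,0,0,0.05],[0,0,0,0.1],[0,0,0,0.1]]'>/dev/null && python3 r.py && python3 -m creep '[[0,0,0,0.05],[0,0,0,0.1],[0,0,0,0.1]]'>/dev/null && python3 r.py && python3 -m creep '[[0,0,0,0.05],[0,0,0,0.1],[0,0,0,0.1]]'>/dev/null && python3 r.py
```

```text
t 5.6 F [ 5.37  1.99 -4.61] Mz -0.047 tau6 0.387 q6 -0.536 w 26.2 [ 462.1 -164.8  104.1]
t 5.9 F [ 5.42  2.89 -5.22] Mz -0.052 tau6 0.383 q6 -0.436 w 26.2 [ 462.3 -164.8  104.1]
t 6.2 F [ 6.37  3.93 -5.65] Mz -0.036 tau6 0.384 q6 -0.336 w 26.0 [ 462.4 -164.8  104.1]
t 6.5 F [ 7.28  3.34 -7.08] Mz -0.013 tau6 0.385 q6 -0.236 w 26.3 [ 462.6 -164.8  104.1]
```

```bash
python3 -m creep '[[0.3,0.4,-0.3,0.0],[0.6,0.9,-0.6,0.0],[0.6,0.9,-0.6,0.05],[0.6,0.9,-0.6,0.1]]'>/dev/null && python3 r.py
```

```text
t 6.9 F [2.45 1.52 2.63] Mz 0.131 tau6 -0.568 q6 -0.133 w 26.5 [ 462.9 -164.8  104. ]
```

```bash
python3 -m creep '[[0,0,0,0.05],[0,0,0,0.1]]'>/dev/null && python3 r.py && python3 -m creep '[[0,0,0,0.05],[0,0,0,0.1]]'>/dev/null && python3 r.py && python3 -m creep '[[0,0,0,0.05],[0,0,0,0.1]]'>/dev/null && python3 r.py && python3 -m creep '[[0,0,0,0.05],[0,0,0,0.1]]'>/dev/null && python3 r.py
```

```text
t 7.1 F [3.56 0.48 1.97] Mz 0.077 tau6 -0.535 q6 -0.033 w 26.0 [ 463.1 -164.8  104. ]
t 7.3 F [3.39 0.69 1.41] Mz 0.098 tau6 -0.535 q6 0.067 w 25.8 [ 463.2 -164.9  104. ]
t 7.5 F [3.7  0.16 0.64] Mz 0.167 tau6 -0.534 q6 0.167 w 26.5 [ 463.4 -165.   104. ]
t 7.7 F [ 4.79 -0.01 -0.32] Mz 0.166 tau6 -0.533 q6 0.267 w 26.1 [ 463.5 -165.1  104. ]
```

```bash
sed -i 's/^sys.exit.*/sys.exit(1 if s["tau"][5]<-0.575 else 0)/' r.py
python3 -m creep '[[0,0,0,0.05],[0,0,0,0.1]]'>/dev/null && python3 r.py && python3 -m creep '[[0,0,0,0.05],[0,0,0,0.1]]'>/dev/null && python3 r.py && python3 -m creep '[[0,0,0,0.05],[0,0,0,0.1]]'>/dev/null && python3 r.py && python3 -m creep '[[0,0,0,0.05],[0,0,0,0.1]]'>/dev/null && python3 r.py
```

```text
t 7.9 F [ 5.16 -0.39 -0.74] Mz 0.141 tau6 -0.533 q6 0.367 w 26.2 [ 463.7 -165.2  104. ]
t 8.1 F [ 4.9  -1.93 -0.86] Mz 0.137 tau6 -0.508 q6 0.467 w 25.9 [ 463.8 -165.3  104. ]
t 8.3 F [ 5.4  -3.08 -2.16] Mz 0.224 tau6 -0.442 q6 0.567 w 25.8 [ 463.9 -165.4  104. ]
t 8.5 F [ 5.34 -2.04 -1.75] Mz 0.279 tau6 -0.375 q6 0.667 w 26.4 [ 464.  -165.5  104. ]
```

The torque has clearly risen: moving Mz went from 0.14 to 0.28, and tau6 has changed since q6≈0.45. I estimate about 0.2 rad past first touch. Holding to check it before I release.

```bash
for i in 1 2 3; do python3 -m creep '[[0,0,0,0],[0,0,0,0]]'>/dev/null; python3 r.py; done; python3 - <<'E'
from h import *
s,g=snap('wrist','w6.png'); crop('w6.png',220,150,200,150,4,'w6c.png')
E
```

```text
t 8.7 F [ 5.61 -2.63 -2.34] Mz 0.076 tau6 0.122 q6 0.665 w 26.4 [ 464.  -165.6  104. ]
t 8.9 F [ 5.2  -2.73 -1.06] Mz 0.106 tau6 0.095 q6 0.665 w 26.1 [ 464.  -165.6  104. ]
t 9.1 F [ 6.33 -3.56 -2.02] Mz 0.103 tau6 0.095 q6 0.665 w 25.9 [ 464.  -165.6  104. ]
```

View pics/w6c.png

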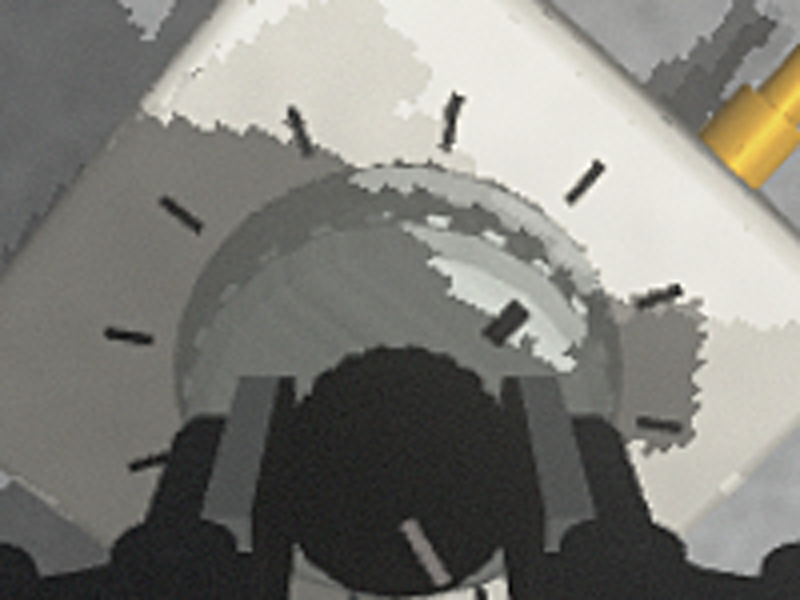

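Pointer-to-jaw alignment is unchanged from before, so there was no slip. The held torque is steady at about 0.15 N m over the free case, so x≈0.18 rad and about 9 N. Releasing and lifting.

```bash
python3 -m creep '[[0,0,0,0],[0,0,0,0],[0,0,0,0],[0,0,0,0],[0,0,0,0]]' 0.6 ; python3 -m creep '[[-20,0,0,0],[-40,0,0,0],[-80,0,0,0],[-120,0,0,0],[-120,0,0,0],[-120,0,0,0]]' ; python3 r.py; python3 - <<'E'
from h import *
s,g=snap('wrist','w7.png'); pickle.dump((s,g),open('w7.pkl','wb')); crop('w7.png',280,150,80,80,7,'w7c.png')
R=Ro.from_rotvec(s['eef_rot']).as_matrix();print(R.round(3).tolist())
E
```

```text
time_s: 9.65
position: [461.9, -164.5, 103.4]
eef_rot: [1.917, 0.53, -1.918]
contact_force: [-0.5, 0.0, 0.6]
gripper_width: 51.2
time_s: 10.25
position: [462.4, -164.7, 224.2]
eef_rot: [1.919, 0.528, -1.915]
contact_force: [0.1, -0.0, -0.7]
gripper_width: 51.1
t 10.25 F [ 0.07 -0.01 -0.65] Mz 0.017 tau6 -0.000 q6 0.666 w 51.1 [ 462.4 -164.7  224.2]
[[0.002, 0.513, -0.858], [-0.001, -0.858, -0.513], [-1.0, 0.002, -0.001]]
```

View pics/w7c.png

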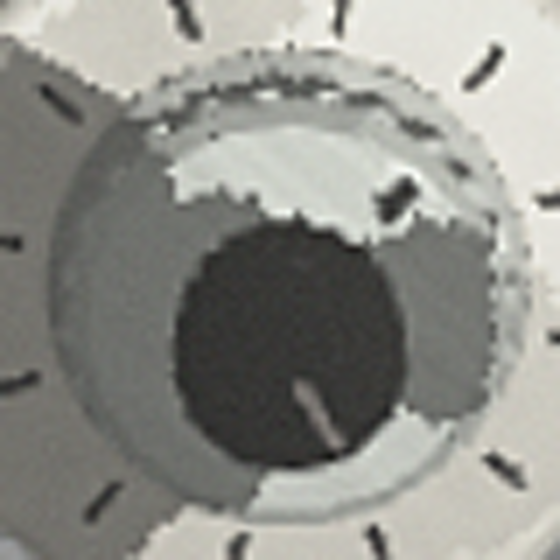

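View pics/w7.png

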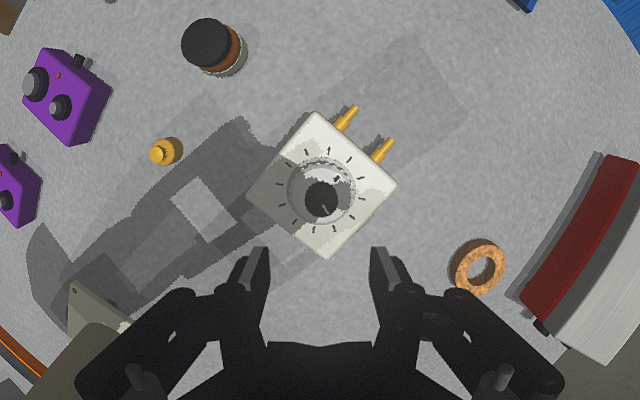

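```bash
python3 - <<'E'
from h import *
def an(f,axp,m,p0,p1):
    s,g=pickle.load(open(f,'rb')); c=lambda q:(280+q[0]/7,150+q[1]/7)
    M=wonz(s,g,c(m),77);A=np.array([462,-164.9,77]); v=M-A; a=wonz(s,g,c(p0),96);b=wonz(s,g,c(p1),96);w=b-a
    print('mark',M.round(1),np.hypot(*v[:2]).round(1),'ang',np.arctan2(v[1],v[0]).round(3),'ptr ang',np.arctan2(w[1],w[0]).round(3))
an('w1.pkl',0,(446,390),(308,380),(375,428))
an('w7.pkl',0,(397,200),(300,385),(340,443))
E
```

```text
mark [ 483.6 -170.4   77. ] 22.3 ang -0.25 ptr ang -0.377
mark [ 482.9 -170.7   77. ] 21.7 ang -0.273 ptr ang -2.019
```

```bash
python3 - <<'E'
from h import *
to_tool([570,265,220])
E
```

```text
tool axes (cols): [[-0.0, 0.513, -0.858], [0.0, -0.858, -0.513], [-1.0, -0.0, 0.0]]
shift in tool mm [   3.08 -312.95 -313.36] norm 442.9
```

```bash
python3 -m creep '[[0,-25,-25,-0.05],[0,-55,-55,-0.15],[0,-85,-85,-0.25],[0,-115,-115,-0.35],[0,-145,-145,-0.45],[0,-175,-175,-0.55],[0,-205,-205,-0.65],[0,-235,-235,-0.75],[0,-265,-265,-0.8],[0,-290,-290,-0.8],[0,-307,-307,-0.8],[0,-313,-313,-0.8],[0,-313,-313,-0.8],[0,-313,-313,-0.8]]' 0; python3 - <<'E'
from h import *
s,g=snap('wrist','w8.png'); pickle.dump((s,g),open('w8.pkl','wb')); 
print(s['qpos'].round(2) if hasattr(s['qpos'],'round') else s['qpos'])
E
```

```text
time_s: 11.7
position: [569.4, 263.5, 222.3]
eef_rot: [1.376, 1.091, -1.38]
contact_force: [0.2, -1.2, -0.1]
gripper_width: -0.2
[ 0.41  0.46  1.65 -0.    1.04  0.65]
```

View pics/w8.png

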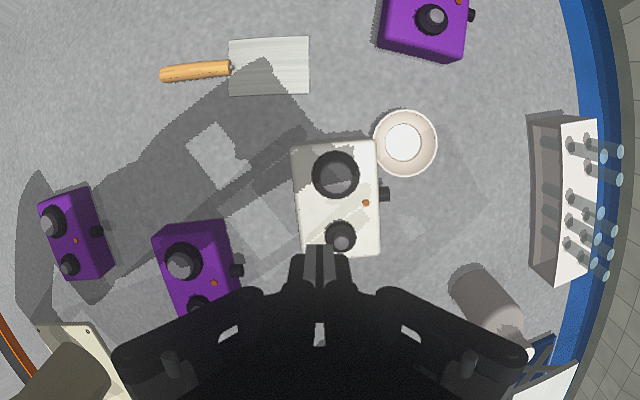

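```bash
python3 - <<'E'
from h import *
crop('w8.png',285,130,110,130,5,'w8c.png')
E
```

```text
(no output)
```

View pics/w8c.png

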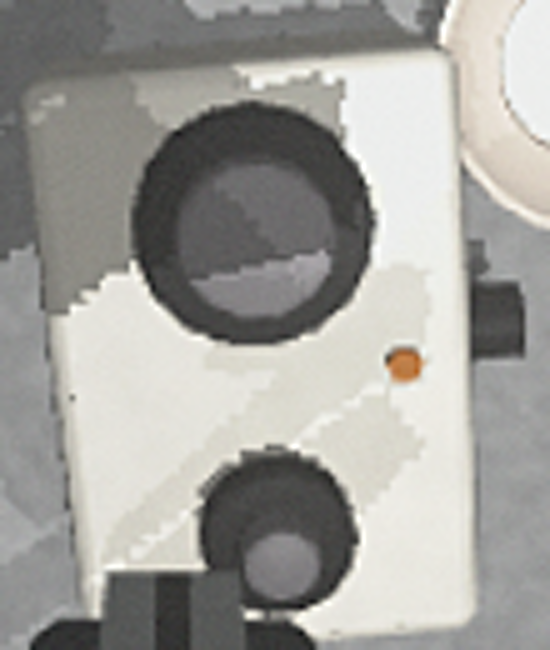

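```bash
python3 - <<'E'
from h import *
s,g=pickle.load(open('w8.pkl','rb')); c=lambda x,y:(285+x/5,130+y/5)
for z in (55,60,65,70):
    L=wonz(s,g,c(255,238),z);S=wonz(s,g,c(281,565),z); l=wonz(s,g,c(177,238),z);r=wonz(s,g,c(333,238),z)
    print(z,L.round(1),S.round(1),'sep',np.linalg.norm(L-S).round(1),'dia',np.linalg.norm(l-r).round(1))
box=[wonz(s,g,c(*p),50) for p in [(25,90),(452,52),(475,615)]]; print(np.round(box,1).tolist()); print('ctr',(box[0]/2+box[2]/2).round(1))
d=pickle.load(open('d0.pkl','rb'))
for z in (58,62,66,70): print(proj(d['scene'][1],[577,279,z]).round(1),proj(d['side'][1],[577,279,z]).round(1))
L=wray(s,g,c(255,238));
for pa,n in [((397.2,240.6),'scene'),((213,243),'side')]:
    G=d[n][1]; R=np.array(G['R']); o=-R.T@np.array(G['t']); dd=R.T@np.linalg.solve(G['camera_matrix'],np.r_[pa,1])
    t=np.linalg.lstsq(np.c_[L[1],-dd],o-L[0],rcond=None)[0]; print(n,(L[0]+t[0]*L[1]).round(1),(o+t[1]*dd).round(1))
E
```

```text
55 [586.8 270.3  55. ] [577.4 202.3  55. ] sep 68.6 dia 29.9
60 [586.8 271.4  60. ] [577.6 204.7  60. ] sep 67.4 dia 29.3
65 [586.8 272.6  65. ] [577.7 207.   65. ] sep 66.2 dia 28.8
70 [586.8 273.7  70. ] [577.9 209.3  70. ] sep 65.0 dia 28.3
[[550.6, 307.6, 50.0], [631.8, 296.4, 50.0], [615.4, 178.3, 50.0]]
ctr [583. 243.  50.]
[398.2 241.1] [215.7 242.6]
[398.5 240.3] [215.4 241.6]
[398.7 239.5] [215.2 240.5]
[399.  238.7] [214.9 239.5]
scene [586.8 274.1  71.6] [586.2 273.1  71.8]
side [586.9 269.3  50.5] [589.4 280.   48. ]
```

```bash
python3 - <<'E'
from h import *
to_tool([587,274,112])
E
```

```text
tool axes (cols): [[-0.002, 0.973, -0.231], [-0.001, -0.231, -0.973], [-1.0, -0.001, 0.001]]
shift in tool mm [110.61  14.63 -14.64] norm 112.5
```

```bash
python3 -m creep '[[20,8,-8,0],[40,14.6,-14.6,0],[75,14.6,-14.6,0],[100,14.6,-14.6,0],[110,14.6,-14.6,0],[110,14.6,-14.6,0],[110,14.6,-14.6,0]]' 0; python3 - <<'E'
from h import *
s,g=snap('wrist','w9.png'); pickle.dump((s,g),open('w9.pkl','wb')); crop('w9.png',240,150,160,120,5,'w9c.png')
s,g=snap('side','s9.png'); crop('s9.png',180,170,90,100,6,'s9c.png')
E
```

```text
time_s: 12.45
position: [588.4, 275.2, 114.5]
eef_rot: [1.38, 1.09, -1.377]
contact_force: [1.0, -0.6, -0.4]
gripper_width: 0.4
```

View pics/w9c.png

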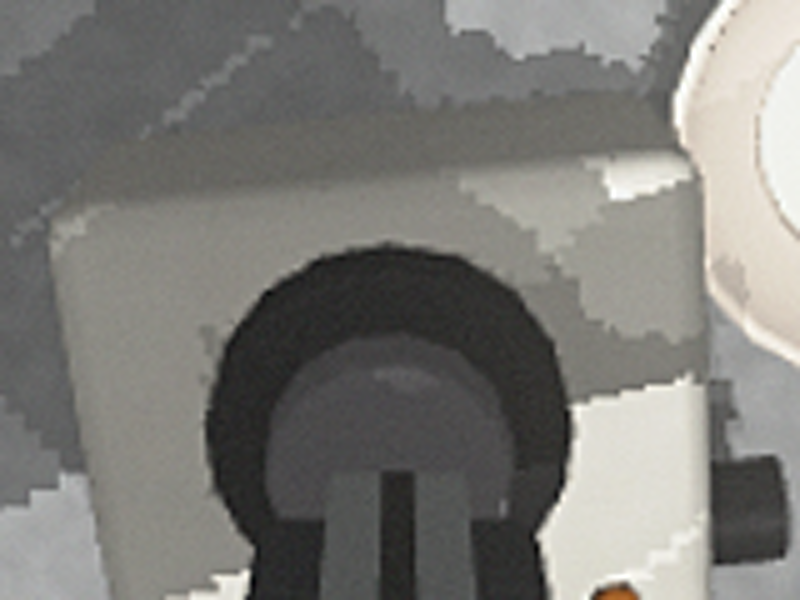

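View pics/s9c.png

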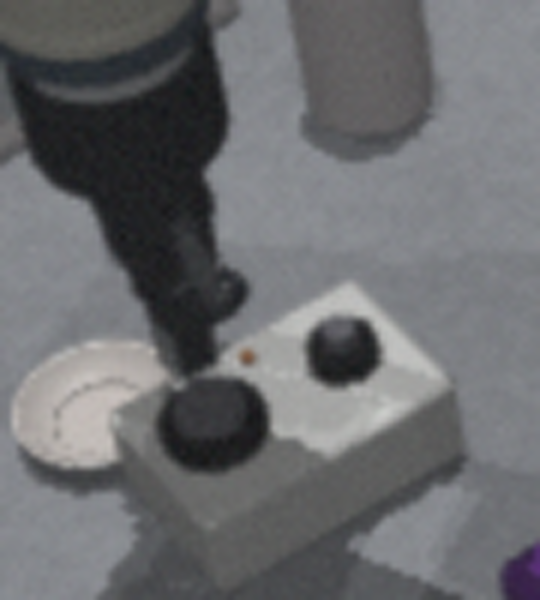

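```bash
python3 - <<'E'
from h import *
s,g=pickle.load(open('w9.pkl','rb')); R=Ro.from_rotvec(s['eef_rot']).as_matrix()
for z in (55,60,65,70):
    e=wonz(s,g,(318.2,216.6),z); l=wonz(s,g,(293.4,242),z); r=wonz(s,g,(343,242),z)
    print(z,'edge',(R.T@(e-s['position'])).round(1),'width',np.linalg.norm(l-r).round(1),(R.T@(l-s['position'])).round(1),(R.T@(r-s['position'])).round(1))
print(R.round(3).tolist(), s['position'])
E
```

```text
55 edge [ 59.5  -1.  -10. ] width 31.8 [ 59.5 -16.9   7.3] [59.5 14.9  7.3]
60 edge [ 54.5  -1.  -11.8] width 30.9 [ 54.5 -16.5   5. ] [54.5 14.4  5.1]
65 edge [ 49.5  -1.  -13.6] width 30.1 [ 49.5 -16.    2.8] [49.5 14.   2.8]
70 edge [ 44.5  -1.  -15.4] width 29.2 [ 44.5 -15.6   0.5] [44.5 13.6  0.5]
[[0.001, 0.973, -0.231], [0.001, -0.231, -0.973], [-1.0, 0.001, -0.001]] [588.40903567 275.22681504 114.51191801]
```

```bash
python3 -m creep '[[8,-1,1,0],[15,-1,1,0],[20,-1,1,0],[20,-1,1,0],[20,-1,1,0]]' 0|sed -n 2,4p; python3 r.py; for i in 1; do python3 -m creep '[[1,0,0,0],[2,0,0,0],[2,0,0,0]]'>/dev/null; python3 r.py;  python3 -m creep '[[1,0,0,0],[2,0,0,0],[2,0,0,0]]'>/dev/null; python3 r.py; done
```

```text
position: [586.2, 274.7, 93.2]
eef_rot: [1.377, 1.091, -1.379]
contact_force: [-1.3, -0.7, 1.5]
t 13.05 F [-1.29 -0.74  1.55] Mz 0.007 tau6 -0.001 q6 0.652 w 0.1 [586.2 274.7  93.2]
t 13.35 F [-2.43 -0.8   3.07] Mz -0.029 tau6 0.001 q6 0.652 w 0.2 [586.4 274.8  91.4]
t 13.65 F [-2.84 -1.2   3.96] Mz 0.032 tau6 0.002 q6 0.652 w -0.1 [586.5 274.8  89.4]
```

```bash
python3 -m creep '[[1,0,0,0],[1.5,0,0,0],[1.5,0,0,0]]'>/dev/null; python3 r.py; python3 -m creep '[[1,0,0,0],[1.5,0,0,0],[1.5,0,0,0]]'>/dev/null; python3 r.py
```

```text
t 13.95 F [-2.98 -1.28  4.91] Mz 0.053 tau6 0.002 q6 0.652 w -0.1 [586.5 274.8  88.1]
t 14.25 F [-7.4  -1.8  15.99] Mz -0.016 tau6 0.001 q6 0.652 w -0.0 [586.6 274.8  87.9]
```

The button bottomed out: force jumped from 4.9 N to 16 N at the end of about 6 mm of travel. Holding briefly, then letting go.

```bash
python3 -m creep '[[0,0,0,0],[0,0,0,0],[0,0,0,0]]'>/dev/null; python3 r.py; python3 -m creep '[[-5,0,0,0],[-15,0,0,0],[-40,0,0,0],[-80,0,0,0],[-115,0,0,0],[-115,0,0,0],[-115,0,0,0]]'>/dev/null; python3 r.py; python3 -m creep '[[0,20,20,0],[0,50,50,0],[0,80,80,0],[0,110,110,0],[0,140,140,0],[0,140,140,0],[0,140,140,0]]'; python3 - <<'E'
from h import *
s,g=snap('wrist','w10.png'); s,g=snap('scene','sc10.png'); pickle.dump((s,g),open('sc10.pkl','wb'))
a=cv2.imread('pics/scene0.png');b=cv2.imread('pics/sc10.png')
R=lambda im:cv2.resize(im,(400,300),interpolation=cv2.INTER_CUBIC)
cv2.imwrite('pics/cmp.png',np.vstack([np.hstack([R(x[180:240,225:305]),R(x[220:280,350:430])]) for x in (a,b)]))
E
```

```text
t 14.55 F [-6.38 -2.11 15.57] Mz -0.004 tau6 0.001 q6 0.652 w -0.1 [586.6 274.8  87.9]
t 15.25 F [ 0.18  0.   -1.42] Mz -0.032 tau6 -0.000 q6 0.652 w 0.1 [587.2 275.  202.5]
time_s: 15.95
position: [690.0, 105.3, 199.3]
eef_rot: [1.378, 1.091, -1.382]
contact_force: [-0.1, 0.3, -0.8]
gripper_width: -0.1
```

View pics/cmp.png

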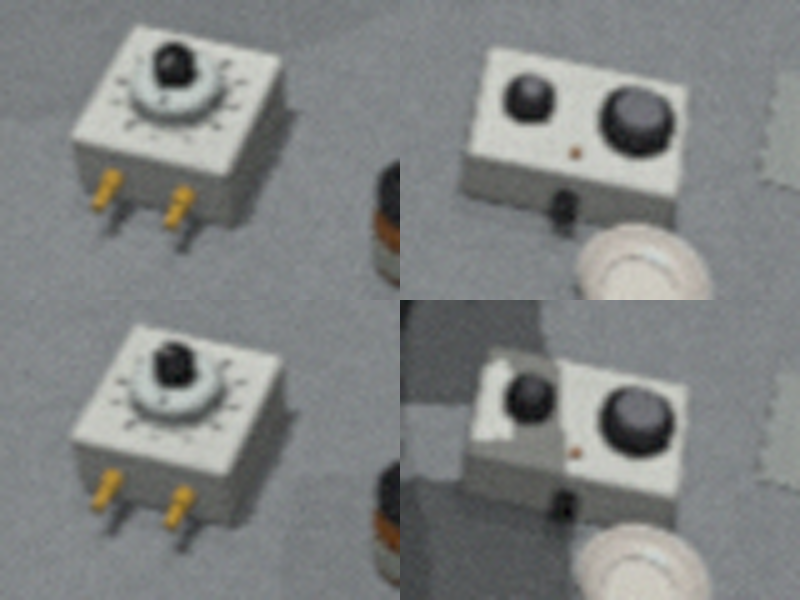

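View pics/sc10.png

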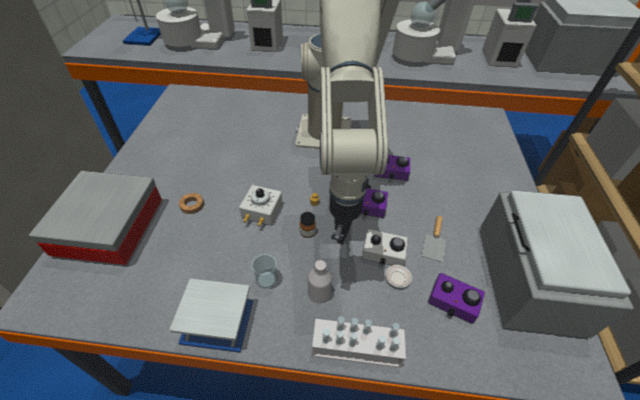

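View pics/w10.png

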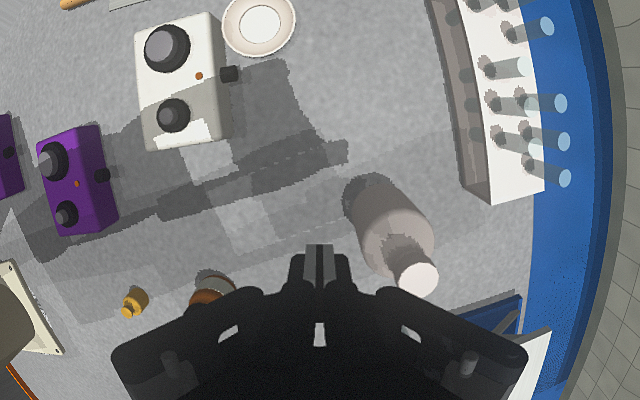

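The scene matches the start: ring mark at crop (163,98) before and (163,398) after, the same place; both buttons out; glassware unmoved. The arm is free in the air. Handing in.

```bash
python3 -c "
from bench import bot
print(bot.job_done())"
```

```text
the job is handed in; nothing more can be done
None
```

I closed the bleed valve to snug, pressed the large button fully in and let go, then handed the job in at about 16 s of the 72 s allowed. No verdict was reported.

- **Valve:** I gripped the inner knob above the ring and turned it about 1.7 rad clockwise. The torque rose after about 1.5 rad, and I stopped at an estimated 0.2 rad past first touch, roughly 9–10 N at the seat. After release, the pointer line showed 1.64 rad of turn. That fits the small expected back-off and leaves it snug at about 0.15 rad.
- **Button:** The force reached 4.9 N over the travel, then jumped to 16 N as the button bottomed out. I held it 0.3 s before lifting off.
- **Last checks:** The wrist camera put the ring mark within about 1 mm of its start, which is within my reading error. In the scene pictures both buttons are out, the small one was never touched, the bystanders stand where they were, and the arm is clear of everything.
- **Uncertain or in disagreement:**
  - The wrist moment was noisy (±0.04 N m) and changed sign at rest, so the seat force is an estimate from moving torque, joint 6 torque and angle. I had no direct reading of it.
  - My camera estimates of the button height ranged from about 50 to 72 mm, and contact came at about 72 mm.

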